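# Scan the label of the tall converter

### The arm

A 6-joint arm with a two-finger parallel gripper is mounted at the origin on a cart in front of the work surface, level with it; the furniture and walls round the work are solid. World frame = base frame: x ahead of the robot, y to its left, z up, the work surface at z = 0. Lengths are in m, angles in rad, forces in N, time in s.
With the tool pointing down it reaches from about 0.3 to 0.875 m from the base axis. Payload 6.4 kg.
Tool frame: the origin (TCP) lies midway between the tips of the shut fingers; the grasp point (between the pads) lies 19 mm behind it; z points along the fingers, y is the line along which they close (so a half turn about z gives the same grasp; the last joint's range is limited). The gripper opens to 85 mm and grips with 20 to 120 N. Pads are 22 mm wide; open, the fingers measure 114 mm over their backs; the gripper's body (76 mm by 85 mm) begins 54 mm behind the grasp point. The pads swing forward as they close: fully open they stand 13 mm farther back than shut.
Start: joints at [1.119, 0.181, 1.607, -0, 1.354, -0.206], TCP at [0.14, 0.558, 0.231] pointing down, gripper open.
Joint ranges: [-2.99, 2.99], [-0.89, 2.07], [0.3, 2.58], [-1.14, 4.28], [0, 2.63], [-3.12, 3.12]. Speed limits (rad/s): [2.57, 2.57, 3.01, 3.14, 3.14, 3.14].

### API

Orientations are given as a unit quaternion [w, x, y, z].
In Python, from bench import sensors, vision, ctrl gives the robot as it stands.
- The arm moves only by the tool carry_out, never from a script. Its argument "deltas" is text: rows parted by semicolons, each of 7 numbers parted by spaces: the shift along the tool's x, y, z in mm, then the turn, a rotation vector about the tool's x, y, z in rad, then the closure, from 0 (fully open) to 1 (shut). In form: tx ty tz ax ay az claw; .... A call has 1 to 12 rows; each row is the pose to reach, as a shift and turn from the pose commanded when the call began, along the tool's axes at that moment; what a row does not reach only later rows make up. A row lasts 1/8 s, in which the tool goes at most 62.5 mm and 10.7 degrees, less where a joint would pass 70% of its speed; a pose out of reach is approached as far as the arm can. A call with a gripper value outside its range is refused whole. The fingers move at their own pace and stop on an object; the grip force is fixed at half the most. Time passes only in rows, so rows that repeat a pose let the fingers close. It gives the time, the measured TCP pose, the force, the opening and the grip force at its end, in the units of the state.
- sensors.get_obs(): the state, without advancing time (a new reading comes with each control period).
- vision.camera(name): name is "scene" or "side" or "wrist"; returns the picture (420x560x3 uint8, blue, green, red); there is no depth.
- vision.camera_model(name): a dict with "K" (3x3 intrinsics, pixels), "k1" (the pictures are not rectified: a ray, as slopes to the right and down, at radius r is drawn at 1 + k1 r^2 times it, then the intrinsics apply), "extrinsics" (4x4, takes a point from world to camera coordinates); the wrist camera has in their place "hand_eye" (4x4, takes a point from camera to tool coordinates, whose origin is the TCP and whose axes are the flange's). Camera axes: x right, y down, z forward; pixel columns grow to the right and rows downward; lengths in m; the calibration is good to about 2 mm. A picture is of the moment at which its call begins: read the wrist's pose just before it. camera_model takes no time and is no camera call.
- ctrl.hand_in(): hands the job in; it is judged then, once.
The state is a dict: "time_s": time; "q": joint angles; "dq": joint speeds; "joint_efforts": joint torques, N m; "eef_pos": TCP position; "eef_rot": TCP orientation; "wrist_force": force on the tool from outside, world axes, zero at the start; "torque": the same for the moment, N m; "opening": opening from 0.0 (shut) to 1.0 (fully open); "grasp_force": force on a finger pad.
Only numpy, scipy, OpenCV 4.12 (cv2) and the standard library are available. Lean on these libraries where they do the work, as an engineer would, in place of code of your own. Each camera call takes 0.05 s, during which the arm holds its last target. There are 200 camera calls.

### The job

Pick up the handheld scanner from its grey pad and point its window straight at the middle of the striped label on the taller of the two finned metal housings, holding it upright and level about 10 cm from the label and still for two seconds. Then set the scanner back down upright on the middle of its pad and let go.

Things in the scene. Friction and masses are not known exactly. Their poses are not given: they have to be found in the camera images.
- scanner: White handheld scanner, 160 mm long, lying flat on its pad, 0.16 kg. Origin: centre of its underside; x runs along it towards the window, z up. The handle is 34 mm wide (y) and 34 mm high, from x = -80 to +40 mm; the wider head with the window is 62 mm wide and 44 mm high, from x = +40 to +80 mm. It balances at about x = -7 mm and is gripped across the handle there from above.
- scanner_window (a point): Centre of the scanner's dark window on the end of its head, 80 mm ahead of the scanner's origin and 24 mm above its underside. It looks along its +x axis (the scanner's x); z is the scanner's up.
- tall_unit_label (a point): Centre of the striped label (66 x 44 mm) on the upright front of the taller ribbed metal housing (fixed; 88 deep, 102 wide, 167 mm high with its terminal block), 108 mm above the worktop. x points square into the housing: the label faces along -x; z up. A like housing 92 mm tall (106 with block) stands beside it, places may swap. Things up to 48 mm high lie in front.
- rest_pad: Flat grey pad fixed on the worktop, 180 x 84 x 6 mm, on which the scanner lies. Origin: centre of its underside, on the worktop; x along its length, z up.
Mind the look-alikes: they are no part of the job. Leave any blue look-alike of the part that bears tall_unit_label alone.

How it is judged:
On the way:
1. the scanner is held still and level, its window looking at the middle of the tall housing's label from about 10 cm, for one second (y of tall_unit_label in the frame of scanner_window between -0.02 and 0.02 m and z of tall_unit_label in the frame of scanner_window between -0.02 and 0.02 m and x of tall_unit_label in the frame of scanner_window between 0.05 and 0.17 m and x of scanner_window in the frame of tall_unit_label below -0.04 m and angle between the x axis of scanner_window and the x axis of tall_unit_label, either way round below 0.35 rad and angle between scanner's own z axis and vertical below 0.3 rad and linear speed of scanner below 0.03 m/s and angular speed of scanner below 0.25 rad/s), for 1 s.
At the end, for the whole second after the job is handed in: After a scan held still for 1 s (label centre ahead of the window within 20 mm each way, 50 to 170 mm away; within 20 degrees of square, 17 of upright), the scanner lies flat on the pad, released, at rest, its centre within 30 mm of the pad's centre (horizontal distance between scanner and rest_pad below 0.03 m and height (world z) of scanner below 0.014 m and angle between scanner's own z axis and vertical below 0.15 rad and linear speed of scanner below 0.02 m/s); the robot touches nothing.
It also fails if it takes over 48 s, if anything falls off the work surface, if the arm or the gripper's body presses on something with over 40 N, if the wrist force passes 120 N, or if a joint passes its speed limit or range.

## Working session

There is one attempt and no reset: what is moved stays moved. The work goes in short steps, Python scripts to look and compute and a tool call to move; the robot and the scene stay as the last step left them, time stands still between calls to the robot, and variables do not carry over. Pictures are saved under pics/ and viewed, at most 10 in all, crops included, and the job is handed in when it is done.

Besides the shell and the picture viewer there is one more tool, called after "Request:" in YAML: its name, and indented under it one key for each argument. carry_out: Moves the arm, as the interface text tells. Its arguments: {"type":"object","properties":{"deltas":{"type":"string"}},"required":["deltas"]}

```bash
mkdir -p pics; ls
cat > h.py <<'E'
import numpy as np, cv2
from bench import sensors, vision, ctrl
from scipy.spatial.transform import Rotation as R
def ray(name,uv,obs=None):
    m=vision.camera_model(name);K=np.array(m["K"]);k=float(m["k1"])
    d=(np.array(uv,float)-K[:2,2])/[K[0,0],K[1,1]]
    s=d.copy()
    for _ in range(30): s=d/(1+k*(s@s))
    v=np.array([*s,1.])
    if name=="wrist":
        H=np.array(m["hand_eye"]);w,x,y,z=obs["eef_rot"];Q=R.from_quat([x,y,z,w]).as_matrix()
        return Q@H[:3,3]+obs["eef_pos"],Q@H[:3,:3]@v
    E=np.array(m["extrinsics"]);return -E[:3,:3].T@E[:3,3],E[:3,:3].T@v
def onz(name,uv,z,obs=None):
    c,v=ray(name,uv,obs);return c+v*(z-c[2])/v[2]
def two(a,ua,b,ub,obs=None):
    c1,v1=ray(a,ua,obs);c2,v2=ray(b,ub,obs)
    s=np.linalg.lstsq(np.c_[v1,-v2],c2-c1,rcond=None)[0]
    p,q=c1+v1*s[0],c2+v2*s[1];return (p+q)/2,np.linalg.norm(p-q)
E
python3 - <<'E'
from h import *
o=sensors.get_obs();print(o)
for n in("scene","side","wrist"):
    cv2.imwrite(f"pics/{n}0.png",vision.camera(n));m=vision.camera_model(n);print(n,m)
a=cv2.imread("pics/scene0.png");b=cv2.imread("pics/side0.png")
E
```

```text
pics
{'time_s': 0.0, 'q': array([ 1.11866416e+00,  1.81570044e-01,  1.60805217e+00,  3.79655854e-05,
        1.35378219e+00, -2.06290340e-01]), 'dq': array([ 1.46564339e-03,  1.07546925e-03, -5.90842154e-05,  1.23209229e-03,
       -1.88212775e-03, -4.59019768e-05]), 'joint_efforts': array([-5.82515368e-04, -4.44868505e+01, -3.51335084e+01, -1.84967962e-04,
        8.94570840e-03,  8.08685343e-06]), 'eef_pos': array([0.13965129, 0.55719681, 0.2303465 ]), 'eef_rot': array([-3.10405603e-04,  1.22615623e-01,  9.92453822e-01, -8.51237327e-04]), 'wrist_force': array([-0.9256028 , -0.51337775, -0.1066638 ]), 'torque': array([-0.01525439,  0.00336272,  0.02039537]), 'grasp_force': 0.0, 'opening': 1.0006586469214391}
scene {'K': array([[405.77757173,   0.        , 291.18009344],
       [  0.        , 405.77757173, 208.04858534],
       [  0.        ,   0.        ,   1.        ]]), 'k1': -0.03624060093126476, 'extrinsics': array([[-0.67768201, -0.73528821, -0.00991651,  0.36269613],
       [-0.55357733,  0.51899117, -0.65130662,  0.39670072],
       [ 0.48404466, -0.43588922, -0.75874986,  0.
[... 473 characters left out ...]
02, -8.62517350e-01, -5.02672427e-01,
         9.22154007e-01],
       [ 0.00000000e+00,  0.00000000e+00,  0.00000000e+00,
         1.00000000e+00]])}
wrist {'K': array([[296.70691985,   0.        , 277.15394912],
       [  0.        , 296.70691985, 207.70807074],
       [  0.        ,   0.        ,   1.        ]]), 'k1': -0.010409060233696026, 'hand_eye': array([[ 1.07120733e-03, -9.51169399e-01, -3.08667501e-01,
         7.98171865e-02],
       [ 9.99999176e-01,  8.00561915e-04,  1.00346310e-03,
         5.08134571e-04],
       [-7.07355952e-04, -3.08668322e-01,  9.51169473e-01,
        -1.42852956e-01],
       [ 0.00000000e+00,  0.00000000e+00,  0.00000000e+00,
         1.00000000e+00]])}
```

View pics/scene0.png

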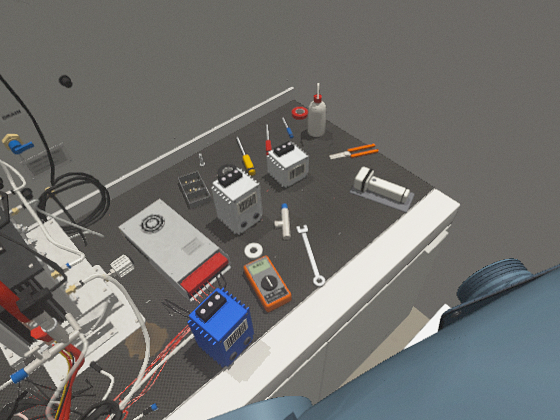

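View pics/side0.png

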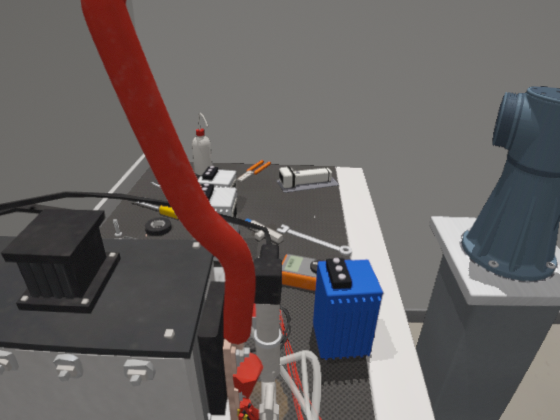

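Scene view: the scanner lies on its pad at about (382,187). There are three finned housings: grey tall (237,200), grey short (288,163) and blue (220,325). The tall grey one fits, and blue is the look-alike to leave alone. I'll confirm with an enlarged crop.

Run:
```python
from h import *
a=cv2.imread("pics/scene0.png")
c=cv2.resize(a[140:250,200:320],None,fx=5,fy=5,interpolation=cv2.INTER_CUBIC)
d=cv2.resize(a[155:220,340:425],None,fx=5,fy=5,interpolation=cv2.INTER_CUBIC)
o=np.zeros((550,800,3),np.uint8);o[:,:400]=c[:,50:450];o[:325,400:800]=d[:,:400]
cv2.imwrite("pics/crop.png",o)
for n,uv in [("pad",(382,195)),("tallbase",(237,232)),("shortbase",(288,185)),("blue",(220,360))]: print(n,onz("scene",uv,0))
print(ray("scene",(280,210)),ray("side",(280,210)))
```

```text
pad [ 0.48323447 -0.32479353  0.        ]
tallbase [0.67133026 0.08102681 0.        ]
shortbase [ 7.08224591e-01 -1.46110213e-01  1.11022302e-16]
blue [0.41200446 0.3301254  0.        ]
(array([0.05560162, 0.42982885, 0.90433336]), array([ 0.5000546 , -0.41313385, -0.7616089 ])) (array([0.52072733, 0.78214472, 0.55271299]), array([ 0.03960742, -0.86154138, -0.5064958 ]))
```

View pics/crop.png

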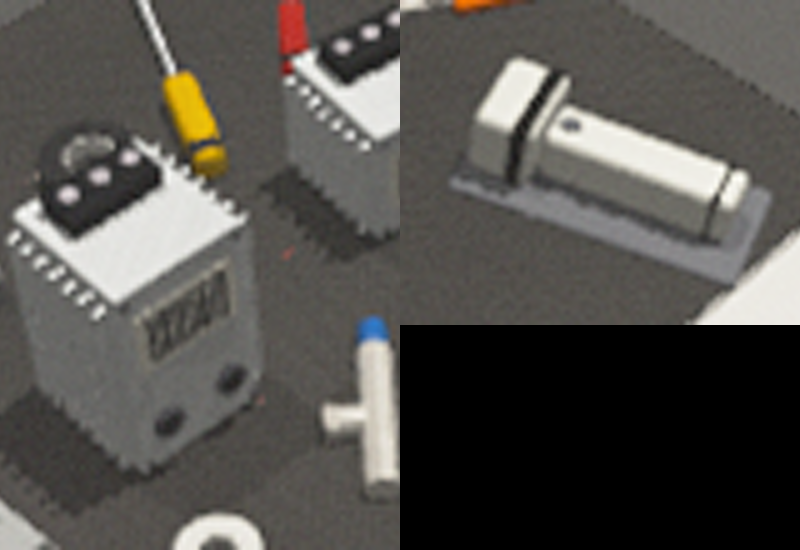

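View pics/wrist0.png

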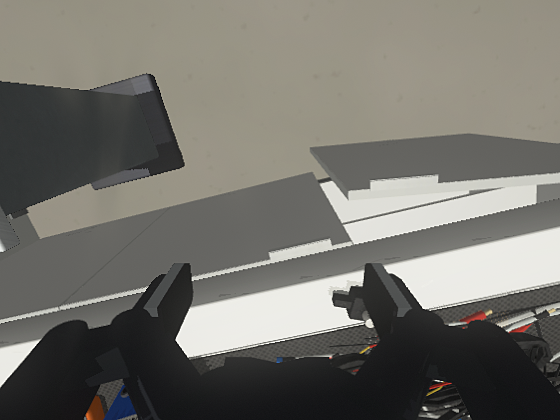

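Crop: the tall grey housing is at left, with its striped label centred at about scene (247.4,202.6). Its front bottom edge runs from (238,234) to (262.4,219). The scanner is at right with its head (window) towards image left, and the pad corners are at (350,191.6), (407,211.6) and (414,194).

Run:
```python
from h import *
P=lambda uv,z:onz("scene",uv,z).round(3)
print("label",P((247.4,202.6),.108))
print("bottom",P((238,234),0),P((262.4,219),0))
print("top",P((233,201),.153),P((259.4,183),.153))
L=[P((237.6,203.7),.13),P((256.2,192.4),.13)];print("labeltop",L)
print("labelbot",P((239.8,213.6),.086),P((256.2,203),.086))
for a,b in((L),(P((238,234),0),P((262.4,219),0)),(P((233,201),.153),P((259.4,183),.153))): d=b-a;print(np.linalg.norm(d),np.arctan2(d[1],d[0]))
pc=[P((350,191.6),.006),P((407,211.6),.006),P((414,194),.006)];print("pad",pc,np.linalg.norm(pc[0]-pc[1]),np.linalg.norm(pc[2]-pc[1]),(pc[0]+pc[2])/2, np.arctan2(*(pc[0]-pc[1])[1::-1]))
# handle top edges at z=.040: from crop (548,143)-(718,195) near edge ; far (580,105)-(740,168)
f=lambda x,y:(340+(x-400)/5,155+y/5)
for q in((548,143),(710,192),(580,105),(728,165)):print("h",P(f(*q),.040))
for q in((475,118),(497,62)):print("headtop",P(f(*q),.05))
```

```text
label [0.656 0.043 0.108]
bottom [0.664 0.083 0.   ] [ 0.659 -0.001  0.   ]
top [0.651 0.088 0.153] [0.654 0.    0.153]
labeltop [array([0.654, 0.075, 0.13 ]), array([0.651, 0.015, 0.13 ])]
labelbot [0.656 0.071 0.086] [0.655 0.016 0.086]
0.06007495318350235 -1.6207547225168395
0.0841486779456457 -1.6302499861035535
0.08805112151472007 -1.5367186152078889
pad [array([ 0.555, -0.26 ,  0.006]), array([ 0.389, -0.322,  0.006]), array([ 0.417, -0.393,  0.006])] 0.17720045146669353 0.07632168761236874 [ 0.486  -0.3265  0.006 ] 0.3574496670759661
h [ 0.518 -0.3    0.04 ]
h [ 0.429 -0.339  0.04 ]
h [ 0.526 -0.339  0.04 ]
h [ 0.435 -0.364  0.04 ]
headtop [ 0.556 -0.276  0.05 ]
headtop [ 0.579 -0.322  0.05 ]
```

Request:
carry_out:
  deltas: "-30 -43 0 0 0 -0.05 0; -60 -86 0 0 0 -0.1 0; -90 -129 0 0 0 -0.15 0; -120 -172 0 0 0 -0.2 0; -150 -215 0 0 0 -0.25 0; -180 -258 0 0 0 -0.3 0; -210 -301 0 0 0 -0.35 0; -240 -344 0 0 0 -0.4 0; -270 -387 0 0 0 -0.45 0; -300 -430 0 0 0 -0.5 0; -330 -473 0 0 0 -0.55 0; -360 -516 0 0 0 -0.6 0"

```text
time_s: 1.65
eef_pos: [0.3638, -0.0322, 0.2314]
eef_rot: [0.0, -0.177, 0.984, -0.0]
wrist_force: [1.6, 1.0, -0.4]
opening: 0.997
grasp_force: 0.0
```

```bash
cat >> h.py <<'E'
def delta(p,yaw,o=None):
    "tool-frame shift (mm) and rotvec from the present pose to tool down, tool x at yaw"
    o=o or sensors.get_obs();w,x,y,z=o["eef_rot"];Q=R.from_quat([x,y,z,w]).as_matrix()
    T=R.from_euler("z",yaw).as_matrix()@np.diag([1,-1,-1])
    print("at",o["time_s"],o["eef_pos"].round(4),"shift",(Q.T@(np.array(p)-o["eef_pos"])*1000).round(1),"turn",R.from_matrix(Q.T@T).as_rotvec().round(3))
E
python3 -c "
from h import *
delta([.479,-.329,.18],.35+np.pi)"
```

```text
at 1.65 [ 0.3638 -0.0322  0.2314] shift [  -4.8 -318.4   51.5] turn [-0.     0.001  0.005]
```

Request:
carry_out:
  deltas: "0 -50 8 0 0 0 0; 0 -100 16 0 0 0 0; -2 -150 24 0 0 0 0; -3 -200 32 0 0 0 0; -4 -250 40 0 0 0 0; -5 -300 48 0 0 0 0; -5 -318 51 0 0 0 0; -5 -318 51 0 0 0 0; -5 -318 51 0 0 0 0"

```text
time_s: 2.78
eef_pos: [0.4782, -0.3254, 0.1803]
eef_rot: [-0.0, -0.177, 0.984, 0.0]
wrist_force: [0.3, 0.2, 0.8]
opening: 0.996
grasp_force: 0.0
```

Run:
```python
from h import *
import json
o=sensors.get_obs();im=vision.camera("wrist");cv2.imwrite("pics/w1.png",im)
json.dump({k:list(o[k]) for k in("eef_pos","eef_rot")},open("w1.json","w"))
delta([.479,-.329,.18],.35+np.pi,o)
hsv=cv2.cvtColor(im,cv2.COLOR_BGR2HSV)
m=((hsv[...,2]>190)&(hsv[...,1]<40)).astype(np.uint8)
for c in cv2.findContours(m,0,2)[0]:
    if cv2.contourArea(c)>500: print("white",cv2.contourArea(c),cv2.minAreaRect(c))
```

```text
at 2.775 [ 0.4782 -0.3254  0.1803] shift [ 0.5 -3.6  0.3] turn [ 0.001 -0.     0.005]
white 947.5 ((263.3084716796875, 269.90472412109375), (55.425899505615234, 18.4608211517334), 2.4895529747009277)
white 2423.5 ((266.5852966308594, 189.68438720703125), (32.16705322265625, 101.2868423461914), 1.7357046604156494)
white 32403.5 ((371.09539794921875, 79.78307342529297), (404.7973327636719, 98.14279174804688), 21.614778518676758)
```

View pics/w1.png

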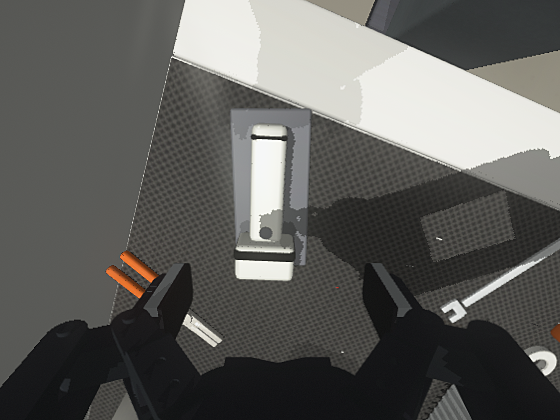

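The wrist view shows the scanner: handle axis from (269,133) to (265,238), head front edge at (264,280), pad corners at (231,109), (312,109) and (304,265).

Run:
```python
from h import *
import json
o={k:np.array(v) for k,v in json.load(open("w1.json")).items()}
P=lambda u,v,z:onz("wrist",(u,v),z,o)
a,b,f=P(269,137,.04),P(265.5,236,.04),P(264,279,.05);r=P(269.5,125,.04)
print(a,b,f,r,"yaw",[np.arctan2(*(q-p)[1::-1]) for p,q in((a,b),(r,f))],"len",np.linalg.norm((f-r)[:2]))
print("width",np.linalg.norm(P(248,185,.04)-P(288,185,.04)), "scanner origin",(r+f)/2)
c=[P(231,109,.006),P(312,109,.006),P(304,265,.006)]
print(c,np.linalg.norm(c[0]-c[1]),np.linalg.norm(c[2]-c[1]),"pad c",(c[0]+c[2])/2,np.arctan2(*(c[2]-c[1])[1::-1]))
```

```text
[ 0.42729222 -0.35119232  0.04      ] [ 0.5226619  -0.32049233  0.04      ] [ 0.56517738 -0.30656978  0.05      ] [ 0.41698058 -0.35444011  0.04      ] yaw [np.float64(0.3114301813195126), np.float64(0.3124387506577345)] len 0.15573650646081585
width 0.03916804507424724 scanner origin [ 0.49107898 -0.33050494  0.045     ]
[array([ 0.41745121, -0.39667167,  0.006     ]), array([ 0.38878452, -0.31956859,  0.006     ]), array([ 0.55646721, -0.26059375,  0.006     ])] 0.08225973437779212 0.17775127610066752 pad c [ 0.48695921 -0.32863271  0.006     ] 0.3381929327663518
```

```bash
python3 -c "
from h import *
delta([.4835,-.3326,.009],.312+np.pi)"
```

```text
at 2.825 [ 0.4783 -0.3254  0.1806] shift [ -2.3  -8.6 171.6] turn [0.    0.    0.043]
```

Request:
carry_out:
  deltas: "-2 -8 20 0 0 0.043 0; -2 -9 50 0 0 0.043 0; -2 -9 80 0 0 0.043 0; -2 -9 110 0 0 0.043 0; -2 -9 135 0 0 0.043 0; -2 -9 155 0 0 0.043 0; -2 -9 166 0 0 0.043 0; -2 -9 171 0 0 0.043 0; -2 -9 171 0 0 0.043 0; -2 -9 171 0 0 0.043 0.3; -2 -9 171 0 0 0.043 0.6; -2 -9 171 0 0 0.043 1"

```text
time_s: 4.32
eef_pos: [0.4837, -0.3348, 0.0099]
eef_rot: [0.0, -0.155, 0.988, -0.0]
wrist_force: [-6.5, 5.8, 8.6]
opening: 0.388
grasp_force: 59.6
```

Request:
carry_out:
  deltas: "0 0 0 0 0 0 1; 0 0 0 0 0 0 1; 0 0 0 0 0 0 1; 0 0 0 0 0 0 1; 0 0 0 0 0 0 1"

```text
time_s: 4.95
eef_pos: [0.4839, -0.335, 0.0099]
eef_rot: [0.0, -0.155, 0.988, -0.0]
wrist_force: [-0.7, 0.2, 5.0]
opening: 0.386
grasp_force: 61.7
```

Request:
carry_out:
  deltas: "0 0 -10 0 0 0 1; 0 0 -25 0 0 0 1; 0 0 -45 0 0 0 1; 0 0 -65 0 0 0 1; 0 0 -85 0 0 0 1; 0 0 -105 0 0 0 1; 0 0 -120 0 0 0 1; 0 0 -125 0 0 0 1; 0 0 -125 0 0 0 1"

```text
time_s: 6.08
eef_pos: [0.4835, -0.3346, 0.1343]
eef_rot: [0.0, -0.155, 0.988, -0.0]
wrist_force: [-0.5, 0.2, -2.6]
opening: 0.394
grasp_force: 60.9
```

```bash
python3 -c "
from h import *
delta([.468,.043,.088],np.pi)"
```

```text
at 6.075 [ 0.4835 -0.3346  0.1343] shift [-100.9  364.2   46.3] turn [-0.     0.     0.311]
```

Request:
carry_out:
  deltas: "-4 14 0 0 0 0.01 1; -12 42 0 0 0 0.04 1; -21 76 0 0 0 0.07 1; -31 112 0 0 0 0.1 1; -41 148 0 0 0 0.13 1; -51 184 0 0 0 0.16 1; -61 220 6 0 0 0.19 1; -71 256 14 0 0 0.22 1; -81 292 24 0 0 0.25 1; -91 328 34 0 0 0.28 1; -98 353 43 0 0 0.3 1; -101 364 46 0 0 0.311 1"

```text
time_s: 7.58
eef_pos: [0.4664, 0.0447, 0.0871]
eef_rot: [-0.001, -0.001, 1.0, 0.0]
wrist_force: [-0.4, -0.4, -1.9]
opening: 0.386
grasp_force: 60.9
```

Request:
carry_out:
  deltas: "0 0 0 0 0 0 1; 0 0 0 0 0 0 1; 0 0 0 0 0 0 1; 0 0 0 0 0 0 1"

```text
time_s: 8.07
eef_pos: [0.4685, 0.0421, 0.0885]
eef_rot: [0.0, 0.0, 1.0, -0.0]
wrist_force: [0.2, -0.8, -2.2]
opening: 0.384
grasp_force: 60.9
```

Run:
```python
from h import *
delta([.468,.043,.088],np.pi)
a=vision.camera("scene");b=vision.camera("wrist")
o=np.zeros((520,800,3),np.uint8);o[:520,:400]=cv2.resize(a[130:260,190:290],None,fx=4,fy=4,interpolation=cv2.INTER_CUBIC)
o[:300,400:]=cv2.resize(b,(400,300))
cv2.imwrite("pics/scan.png",o)
```

```text
at 8.075 [0.4685 0.0421 0.0885] shift [0.5 0.9 0.5] turn [-0.     0.    -0.001]
```

View pics/scan.png

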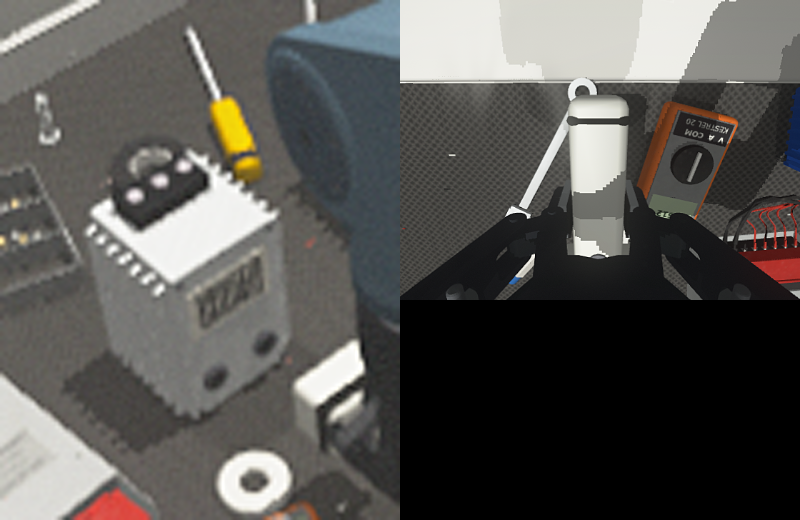

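The scanner is held level and its head faces the label. Head top-front corners are at about scene (264.2,228.2) and (280,215.7), and the label centre is at (247.5,202.7). I'll check these numerically while the scanner holds still.

Run:
```python
from h import *
print(onz("scene",(264.2,228.2),.128),onz("scene",(280,215.7),.128),onz("scene",(247.5,202.7),.108))
```

```text
[0.54826424 0.07506894 0.128     ] [0.55144071 0.02105033 0.128     ] [0.65551461 0.04335358 0.108     ]
```

Request:
carry_out:
  deltas: "0 0 0 0 0 0 1; 0 0 0 0 0 0 1; 0 0 0 0 0 0 1; 0 0 0 0 0 0 1; 0 0 0 0 0 0 1; 0 0 0 0 0 0 1; 0 0 0 0 0 0 1; 0 0 0 0 0 0 1; 0 0 0 0 0 0 1; 0 0 0 0 0 0 1; 0 0 0 0 0 0 1; 0 0 0 0 0 0 1"

```text
time_s: 9.68
eef_pos: [0.4682, 0.0428, 0.0883]
eef_rot: [-0.0, -0.0, 1.0, -0.0]
wrist_force: [0.4, -0.3, -2.1]
opening: 0.39
grasp_force: 60.9
```

Request:
carry_out:
  deltas: "0 0 0 0 0 0 1; 0 0 0 0 0 0 1; 0 0 0 0 0 0 1; 0 0 0 0 0 0 1; 0 0 0 0 0 0 1; 0 0 0 0 0 0 1; 0 0 0 0 0 0 1; 0 0 0 0 0 0 1"

```text
time_s: 10.68
eef_pos: [0.4682, 0.0428, 0.0883]
eef_rot: [0.0, -0.0, 1.0, -0.0]
wrist_force: [1.0, 0.0, -0.3]
opening: 0.386
grasp_force: 60.9
```

The scan was held over 2.5 s with the label within a few mm of centre. Returning to the pad.

```bash
python3 -c "
from h import *
delta([.4804,-.3308,.12],.34+np.pi)"
```

```text
at 10.675 [0.4682 0.0428 0.0883] shift [ -12.1 -373.6  -31.7] turn [-0.    0.   -0.34]
```

Request:
carry_out:
  deltas: "0 -14 -6 0 0 -0.01 1; -1 -42 -16 0 0 -0.04 1; -2 -78 -26 0 0 -0.07 1; -3 -114 -32 0 0 -0.11 1; -4 -150 -32 0 0 -0.14 1; -5 -186 -32 0 0 -0.18 1; -6 -224 -32 0 0 -0.21 1; -8 -262 -32 0 0 -0.25 1; -9 -300 -32 0 0 -0.28 1; -11 -338 -32 0 0 -0.31 1; -12 -364 -32 0 0 -0.33 1; -12 -374 -32 0 0 -0.34 1"

```text
time_s: 12.18
eef_pos: [0.4801, -0.3325, 0.1201]
eef_rot: [-0.0, -0.169, 0.986, 0.0]
wrist_force: [-0.5, 0.4, -1.7]
opening: 0.39
grasp_force: 60.9
```

Request:
carry_out:
  deltas: "0 0 0 0 0 0 1; 0 0 0 0 0 0 1; 0 0 0 0 0 0 1"

```text
time_s: 12.55
eef_pos: [0.4803, -0.3301, 0.1203]
eef_rot: [-0.0, -0.17, 0.985, 0.0]
wrist_force: [0.7, 0.2, -1.6]
opening: 0.393
grasp_force: 60.9
```

```bash
python3 -c "
from h import *
delta([.4804,-.3308,.0105],.34+np.pi)"
```

```text
at 12.55 [ 0.4803 -0.3301  0.1203] shift [  0.2  -0.7 109.8] turn [ 0.    -0.     0.001]
```

Request:
carry_out:
  deltas: "0 0 15 0 0 0 1; 0 0 35 0 0 0 1; 0 0 55 0 0 0 1; 0 0 75 0 0 0 1; 0 0 90 0 0 0 1; 0 0 100 0 0 0 1; 0 0 105 0 0 0 1; 0 0 108 0 0 0 1; 0 0 109 0 0 0 1; 0 0 110 0 0 0 1; 0 0 110 0 0 0 1"

```text
time_s: 13.92
eef_pos: [0.4804, -0.3313, 0.0106]
eef_rot: [0.0, -0.169, 0.986, -0.0]
wrist_force: [0.3, 0.8, -1.3]
opening: 0.388
grasp_force: 60.9
```

Request:
carry_out:
  deltas: "0 0 0.7 0 0 0 1; 0 0 0.7 0 0 0 1; 0 0 0.7 0 0 0 0.9; 0 0 0.7 0 0 0 0.7; 0 0 0.7 0 0 0 0.5; 0 0 0.7 0 0 0 0.3; 0 0 0.7 0 0 0 0; 0 0 0.7 0 0 0 0; 0 0 0.7 0 0 0 0; 0 0 0.7 0 0 0 0; 0 0 0.7 0 0 0 0"

```text
time_s: 15.3
eef_pos: [0.4803, -0.3312, 0.0096]
eef_rot: [-0.0, -0.169, 0.986, 0.0]
wrist_force: [-0.6, 0.2, 0.5]
opening: 1.0
grasp_force: 0.0
```

Request:
carry_out:
  deltas: "0 0 -8 0 0 0 0; 0 0 -20 0 0 0 0; 0 0 -40 0 0 0 0; 0 0 -65 0 0 0 0; 0 0 -90 0 0 0 0; 0 0 -120 0 0 0 0; 0 0 -150 0 0 0 0; 0 0 -170 0 0 0 0; 0 0 -170 0 0 0 0; 0 0 -170 0 0 0 0"

```text
time_s: 16.55
eef_pos: [0.48, -0.3309, 0.1794]
eef_rot: [-0.0, -0.169, 0.986, 0.0]
wrist_force: [0.4, 0.3, -0.8]
opening: 1.002
grasp_force: 0.0
```

Run:
```python
from h import *
o=sensors.get_obs();b=vision.camera("wrist");cv2.imwrite("pics/end.png",b);print(o["eef_pos"],o["opening"])
P=lambda u,v,z:onz("wrist",(u,v),z,o)
hsv=cv2.cvtColor(b,cv2.COLOR_BGR2HSV)
```

```text
[ 0.48001741 -0.3308902   0.17943119] 1.0022230877010454
```

View pics/end.png

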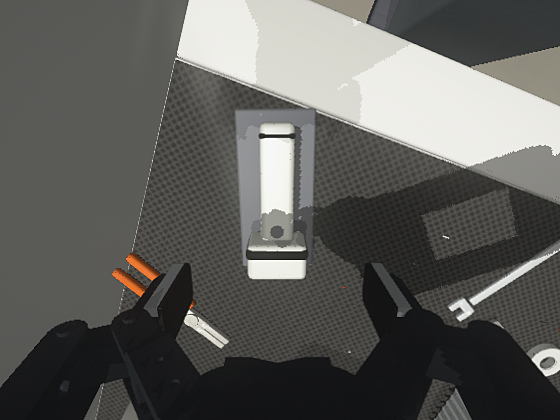

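The scanner lies upright and centred on the pad: handle axis at column 277, pad spanning columns 236 to 316. The gripper is open and clear, so I'm handing in.

```bash
python3 -c "
from h import *
print(ctrl.hand_in())"
```

```text
the job is handed in; nothing more can be done
None
```

The scanner was held level on the tall grey housing's label for over 2.5 s at about 10 cm, then set back upright on the middle of its pad and released; the job was handed in at about 17 s with no verdict returned.

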